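# Seat a double lid on its jar and lift the outer cap off alone

### The arm

A 7-joint arm with a two-finger parallel gripper is mounted at the origin on the work surface. World frame = base frame: x ahead of the robot, y to its left, z up, the work surface at z = 0. Lengths are in m, angles in rad, forces in N, time in s.
With the tool pointing down it reaches from about 0.375 to 0.925 m from the base axis. Payload 3.1 kg.
Tool frame: the origin (TCP) lies between the finger pads; the fingertips stand 19 mm ahead of it and the grasp point (between the pads) is the TCP; z points along the fingers, y is the direction in which the jaws open and shut (so a half turn about z gives the same grasp; the last joint's range is limited). The gripper opens to 85 mm and grips with 20 to 120 N. Pads are 22 mm wide; open, the fingers measure 114 mm over their backs; the gripper's body (76 mm by 85 mm) begins 54 mm behind the grasp point. The pads swing forward as they close: fully open they stand 13 mm farther back than shut.
Start: joints at [1.175, 0.383, 0.044, 1.598, -0.018, 1.161, -0.05], TCP at [0.191, -0.621, 0.25] pointing down, gripper open.
Joint ranges: [-2.61, 2.61], [-0.41, 2.15], [-1.48, 1.57], [0, 2.5], [-1.57, 4.71], [0.05, 1.97], [-2.85, 2.85]. Speed limits (rad/s): [2.79, 2.79, 3.14, 3.14, 3.14, 3.14, 3.14].

### API

Orientations are given as a unit quaternion [x, y, z, w].
In Python, from bench import move_ptp, movel, move_j, move_gripper, pause, inverse_kinematics, read_camera, camera_params, MotionError, sign_off, look_for, tip_of, read_time_s, read_qpos, read_joint_vel, read_effort, read_eef_pos, read_tcp_rot, read_ft_force, read_ft_torque, read_finger_gap gives the robot as it stands. Calls block until the motion is done:
- move_ptp(position, orientation): joint-space move of the TCP to a pose.
- movel(position, orientation=None, speed=0.15): straight line of the TCP; orientation=None keeps the orientation; speed is the mean speed in m/s.
- move_j(angles): joint-space move.
- move_gripper(opening, effort=None): finger opening in m; effort is the grip in N (None keeps the last); returns when the fingers have stopped.
- pause(seconds).
- inverse_kinematics(position, orientation): joint angles nearest the present ones, or None.
- read_camera(name): name is "scene" or "top" or "wrist"; returns the picture (400x640x3 uint8, red, green, blue); there is no depth.
- camera_params(name): a dict with "K" (3x3 intrinsics, pixels), "camera_from_world" (4x4, takes a point from world to camera coordinates). Camera axes: x right, y down, z forward; pixel columns grow to the right and rows downward; lengths in m; the calibration is good to about 2 mm. A picture is of the moment at which its call begins: read the wrist's pose just before it. camera_params takes no time and is no camera call; for the wrist camera it gives the pose at the moment of the call.
A pose or a line that the arm cannot do raises MotionError and nothing moves.
- sign_off(): hands the job in, once; it reports no verdict.
Trained networks look in the newest picture that a camera, given by its name, has taken for a name from the list of things; names that differ only in an ending like _2 or _b are one class to them, and where a whole thing is asked for, a point or a joint stands for the part that bears it (a point fixed in the world has none). Each returns a list of dicts, best first, with "confidence" (0 to 1); they miss things now and then, are a little off and sometimes report something else, mostly with a low value. They report only what shows in the picture. A call takes as long as a camera call.
- look_for(camera, name): "at" ([column, row] in pixels, amid what is visible of it).
- tip_of(camera, name): "at" ([column, row] in pixels: a listed point, or the origin of a listed thing).
Readings, each from a call of its own:
- read_time_s(): time.
- read_qpos(): joint angles.
- read_joint_vel(): joint speeds.
- read_effort(): joint torques, N m.
- read_eef_pos(): TCP position.
- read_tcp_rot(): TCP orientation.
- read_ft_force(): force on the tool from outside, world axes, zero at the start.
- read_ft_torque(): the same for the moment, N m.
- read_finger_gap(): finger opening in m.
Only numpy, scipy, OpenCV 4.12 (cv2) and the standard library are available. Lean on these libraries where they do the work, as an engineer would, in place of code of your own. Each camera call takes 0.05 s, during which the arm holds its last target.

### The job

Pick up the nested pair of lids from the white dish together, by the inner lid's stem, and lower them gently onto the wide open jar on the bamboo organiser, so that the inner lid's plug sits fully home in the mouth; then let go of the stem. Next take only the outer cap by its collar and lift it straight up until the whole cap is clearly above the tip of the stem, leaving the inner lid seated undisturbed and never parting the two lids before they sit on the jar. Finish while still holding the cap level and still above the jar, with the jar and all the other things left standing in their places.

Things in the scene. Friction and masses are not known exactly. Their poses are not given: they have to be found in the camera images.
- inner_lid: Inner lid, steel, 0.16 kg, round. Origin: centre of the plug's underside, z up. Plug radius 36.5 mm to z = 12 (lowest 6 mm taper to radius 31), flange radius 44.5 from z = 12 to 16, upright stem 16 mm in diameter from z = 16 to 76. Starts standing on its plug in the dish; on the jar the flange rests on the rim, its origin 12 mm below the rim.
- outer_lid: Outer lid (cap), steel, 0.14 kg, lying loose over the inner lid, whose stem stands up through its collar. Origin: centre of the skirt's lower edge, z up. Skirt 106 mm outer, 100 inner diameter, z = 0 to 10; plate z = 10 to 14; collar 38 mm outer, 23 inner, z = 14 to 42. Nested, its origin is 6 mm above the inner lid's, and 28 mm of stem stand above the collar. Only weight joins the two.
- jar: The wide open jar, clear glass, loose, empty, about 0.45 kg: 90 mm outer, 82 mm inner diameter, 100 mm high, on the lower front tier of the organiser in one of three places. Origin: centre of its underside, z up.
- jar_mouth (a point): Centre of the wide jar's mouth in the plane of its rim, 100 mm above the jar's origin.
- organiser: Fixed bamboo organiser, 370 mm wide (y); origin: middle of its footprint on the worktop, x away from the robot at yaw 0. Lower tier: top at 24 mm, x -110 to 10 mm; jar places at x = -50, y = -118, 0, 118 mm. Upper tier: top at 85 mm, x 10 to 110 mm. The front panel lies folded down flat, 8 mm thick, x -194 to -118 mm.
- dish: White ceramic dish, loose, 160 mm across the rim, 18 mm high, inner floor 6 mm high; origin at the centre of its underside. The nested lids stand in its middle at the start.
- narrow_jar: Bystander: narrower open glass jar, 64 mm outer diameter, 100 mm high, on the lower tier; too narrow for the lids. Origin at the centre of its underside.
- closed_jar: Bystander: filled glass jar with a stainless lid, 66 mm in diameter, 101 mm high, on the lower tier. Origin at the centre of its underside.
- small_jar_a: Bystander: small closed jar, 54 mm in diameter, 71 mm high, on the upper tier (its top 156 mm above the worktop). Origin at the centre of its underside.
- small_jar_b: Bystander: small closed jar like the other, on the upper tier. Origin at the centre of its underside.
- scoop: Bystander: black plastic measuring scoop, cup 44 mm in diameter and 24 mm high with an 85 mm handle, lying on the folded-down panel. Origin under the cup.
- spoon: Bystander: wooden spoon lying on the worktop beyond the dish.

How it is judged:
By the outcome, as a careful person would: the job done as asked, in the order asked, and still so for the second after the job is handed in, while the arm keeps its last pose, push and grip.
It also fails if it takes over 54 s, if anything falls off the work surface, if the arm or the gripper's body presses on something with over 40 N, if the wrist force passes 120 N, or if a joint passes its speed limit or range.

## Working session

There is one attempt and no reset: what is moved stays moved. The work goes in short steps, each a Python script; the robot and the scene stay as the last script left them, time stands still between calls to the robot, and variables do not carry over. Pictures are saved under pics/ and viewed, and the job is handed in when it is done.

```bash
mkdir -p pics; ls
python3 - <<'E'
from bench import *
import cv2, numpy as np
np.set_printoptions(precision=4,suppress=True)
print(read_time_s(),read_eef_pos(),read_tcp_rot(),read_finger_gap(),read_ft_force())
for c in ["scene","top"]:
    im=read_camera(c); cv2.imwrite(f"pics/{c}0.png",cv2.cvtColor(im,cv2.COLOR_RGB2BGR))
    p=camera_params(c); print(c,p["K"],p["camera_from_world"])
    for n in ["inner_lid","outer_lid","jar","dish","jar_mouth","organiser"]:
        print(n,[(np.round(d["at"],1).tolist(),round(d["confidence"],2)) for d in tip_of(c,n)[:3]])
print(read_time_s())
E
```

```text
pics
0.0 [ 0.1905 -0.6205  0.2488] [ 0.9889  0.1484 -0.0003 -0.0013] 0.08570272798132793 [ 0.0911  0.1916 -0.3538]
scene [[370.3112   0.     322.4205]
 [  0.     370.3112 193.7498]
 [  0.       0.       1.    ]] [[-0.8463  0.5326 -0.0115  0.471 ]
 [ 0.3578  0.5522 -0.753  -0.1333]
 [-0.3948 -0.6413 -0.6579  1.1537]
 [ 0.      0.      0.      1.    ]]
inner_lid [([416.9, 257.4], 0.61), ([283.6, 197.2], 0.25)]
outer_lid [([417.6, 255.9], 0.79)]
jar [([334.1, 205.5], 0.98)]
dish [([335.6, 208.7], 0.45), ([279.7, 196.8], 0.24)]
jar_mouth [([335.9, 175.2], 0.82)]
organiser []
top [[423.8563   0.     318.9051]
 [  0.     423.8563 195.984 ]
 [  0.       0.       1.    ]] [[ 0.0036 -1.      0.0075 -0.0175]
 [-0.9829 -0.0049 -0.1843  0.5806]
 [ 0.1843 -0.0067 -0.9828  0.9403]
 [ 0.      0.      0.      1.    ]]
inner_lid [([220.5, 254.8], 0.44)]
outer_lid [([216.6, 259.3], 0.79)]
jar [([308.5, 218.1], 0.69), ([218.4, 255.8], 0.51)]
dish []
jar_mouth [([313.8, 218.7], 0.81), ([363.6, 266.8], 0.3)]
organiser [([357.4, 205.8], 0.73)]
0.7
```

View pics/scene0.png

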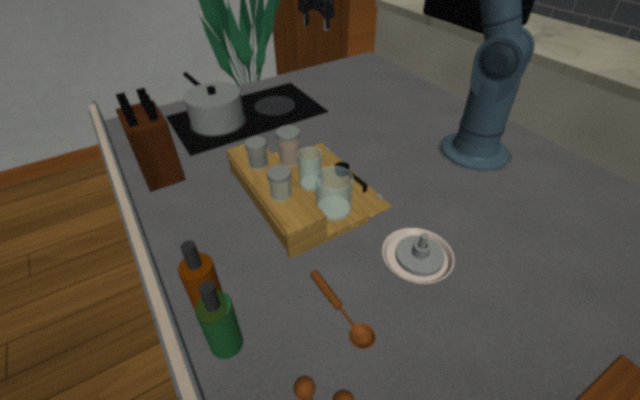

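View pics/top0.png

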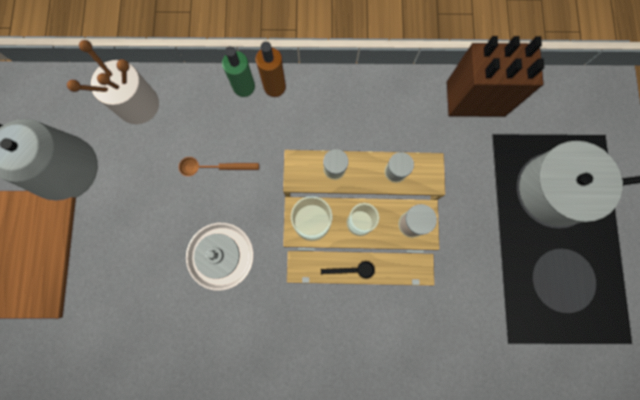

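```bash
cat > h.py <<'E'
from bench import *
import cv2, numpy as np
np.set_printoptions(precision=4,suppress=True)
def ray(p,uv):
    T=np.array(p["camera_from_world"]);R=T[:3,:3];o=-R.T@T[:3,3]
    d=R.T@np.linalg.inv(p["K"])@np.array([uv[0],uv[1],1.]);return o,d
def atz(p,uv,z):
    o,d=ray(p,uv);return o+d*(z-o[2])/d[2]
def proj(p,X):
    T=np.array(p["camera_from_world"]);X=np.atleast_2d(X);c=X@T[:3,:3].T+T[:3,3]
    q=c@np.array(p["K"]).T;return q[:,:2]/q[:,2:]
def circ(im,p,c,z,r,col):
    a=np.linspace(0,2*np.pi,90);P=np.c_[c[0]+r*np.cos(a),c[1]+r*np.sin(a),0*a+z]
    cv2.polylines(im,[np.int32(np.round(proj(p,P)*16))],True,col,1,cv2.LINE_AA,4)
def crop(im,c,w,s,fn):
    x,y=int(c[0]),int(c[1]);x0=max(x-w,0);y0=max(y-w,0)
    cv2.imwrite(fn,cv2.resize(im[y0:y+w,x0:x+w],None,fx=s,fy=s,interpolation=cv2.INTER_CUBIC));print(fn,x0,y0)
E
python3 - <<'E'
from h import *
s=camera_params("scene");t=camera_params("top")
print("outer",atz(s,[417.6,255.9],.012),atz(t,[216.6,259.3],.012))
print("inner",atz(s,[416.9,257.4],.006),atz(t,[220.5,254.8],.006))
print("jar",atz(s,[334.1,205.5],.024),atz(t,[308.5,218.1],.024))
print("mouth",atz(s,[335.9,175.2],.124),atz(t,[313.8,218.7],.124))
L=(atz(t,[216.6,259.3],.012)+atz(s,[417.6,255.9],.012))/2; M=(atz(s,[335.9,175.2],.124)+atz(t,[313.8,218.7],.124))/2
for n,p in (("scene",s),("top",t)):
    im=cv2.imread(f"pics/{n}0.png")
    big=cv2.resize(im,None,fx=4,fy=4,interpolation=cv2.INTER_CUBIC)
    p=dict(p);K=np.array(p["K"])*4;K[2,2]=1;p["K"]=K
    circ(big,p,L,.012,.053,(0,0,255));circ(big,p,L,.082,.008,(0,0,255));circ(big,p,L,.018,.08,(255,0,0))
    circ(big,p,M,.124,.045,(0,0,255));circ(big,p,M,.024,.045,(0,255,0))
    a=proj(p,[[*L[:2],.03]])[0];b=proj(p,[[*M[:2],.1]])[0]
    parts=[big[int(q[1])-190:int(q[1])+190,int(q[0])-190:int(q[0])+190] for q in (a,b)]
    cv2.imwrite(f"pics/{n}1.png",np.hstack(parts))
E
```

```text
outer [0.4444 0.2216 0.012 ] [0.4343 0.2272 0.012 ]
inner [0.4445 0.2209 0.006 ] [0.4452 0.2198 0.006 ]
jar [ 0.517  -0.0068  0.024 ] [0.5323 0.0095 0.024 ]
mouth [ 0.5159 -0.0026  0.124 ] [ 0.5177 -0.0037  0.124 ]
```

```bash
sleep 0
```

```text
(no output)
```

View pics/scene1.png

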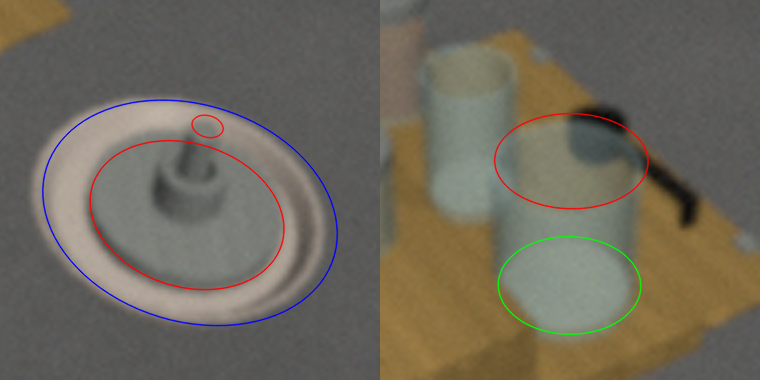

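View pics/top1.png

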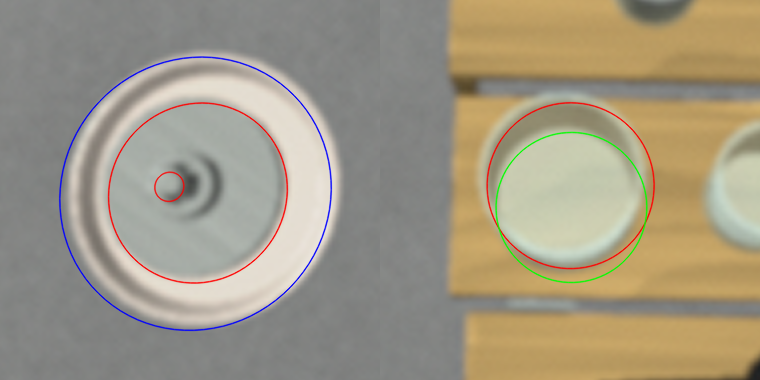

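```bash
cat >> h.py <<'E'
def Q(phi): a=(phi+np.pi/2)/2; return [float(np.cos(a)),float(np.sin(a)),0.,0.]
E
python3 - <<'E'
from h import *
q0=np.array(read_qpos());print(q0)
for pos in ([.44,.225,.3],[.44,.225,.07],[.52,0,.42],[.52,0,.16],[.52,0,.27]):
    for ph in (0,.25,.5): print(pos,ph,inverse_kinematics(pos,Q(ph)))
move_ptp([.46,0,.40],Q(0.25))
print(read_time_s(),read_eef_pos(),read_qpos(),read_ft_force())
im=read_camera("wrist");p=camera_params("wrist");print(p["K"],p["camera_from_world"])
cv2.imwrite("pics/wrist1.png",im[...,::-1])
import pickle;pickle.dump(p,open("w1.pkl","wb"))
for n in ("jar","jar_mouth"): print(n,tip_of("wrist",n)[:2],look_for("wrist",n)[:2])
E
```

```text
[ 1.1752  0.3828  0.0439  1.5979 -0.0179  1.1612 -0.0499]
[0.44, 0.225, 0.3] 0 [ 0.5165  0.1672 -1.1484  1.864   0.1628  1.2129 -0.6841]
[0.44, 0.225, 0.3] 0.25 [ 0.3085  0.1146 -0.9077  1.8697  0.0967  1.2027 -0.3808]
[0.44, 0.225, 0.3] 0.5 [ 0.3522  0.1228 -0.9564  1.8684  0.1074  1.2041 -0.1392]
[0.44, 0.225, 0.07] 0 [ 0.1584  0.4841 -0.8209  2.0649  0.4964  0.7968 -0.9634]
[0.44, 0.225, 0.07] 0.25 [ 0.175   0.4923 -0.8414  2.0642  0.5121  0.8026 -0.7256]
[0.44, 0.225, 0.07] 0.5 [ 0.192   0.5012 -0.8626  2.0636  0.5286  0.809  -0.4885]
[0.52, 0, 0.42] 0 [ 0.5711  0.0731 -0.6805  1.6429  0.0463  1.442  -0.114 ]
[0.52, 0, 0.42] 0.25 [ 0.5823  0.0742 -0.6925  1.6425  0.0477  1.4421  0.135 ]
[0.52, 0, 0.42] 0.5 [ 0.5938  0.0753 -0.705   1.6421  0.0492  1.4423  0.384 ]
[0.52, 0, 0.16] 0 [ 0.5095  0.3188 -0.6693  1.9624  0.2431  0.9402 -0.2801]
[0.52, 0, 0.16] 0.25 [ 0.5228  0.3223 -0.6851  1.9619  0.2505  0.9418 -0.0359]
[0.52, 0, 0.16] 0.5 [ 0.5366  0.3261 -0.7015  1.9613  0.2582  0.9436  0.2079]
[0.52, 0, 0.27] 0 [ 0.5414  0.1757 -0.6782  1.8583  0.1205  1.1487 -0.1788]
[0.52, 0, 0.27] 0.25 [ 0.5524  0.1776 -0.6907  1.8579  0.1236  1.1491  0.0687]
[0.52, 0, 0.27] 0.5 [ 0.5638  0.1796 -0.7036  1.8574  0.1269  1.1496  0.3161]
3.1583 [ 0.4601 -0.0016  0.3997] [ 0.659  -0.0676 -0.6973  1.7961 -0.0444  1.3981  0.2175] [-0.8856  0.2732  0.1841]
[[306.2924   0.     318.5198]
 [  0.     306.2924 198.9406]
 [  0.       0.       1.    ]] [[ 0.9697  0.2444 -0.0007 -0.4452]
 [ 0.2344 -0.9291  0.2861 -0.1888]
 [ 0.0692 -0.2776 -0.9582  0.4903]
 [ 0.      0.      0.      1.    ]]
jar [{'at': [357.6, 159.7], 'confidence': 0.86}] [{'at': [362.9, 165.4], 'confidence': 0.66}]
jar_mouth [{'at': [366.9, 177.8], 'confidence': 0.87}, {'at': [485.2, 37.1], 'confidence': 0.74}] [{'at': [363.8, 172.1], 'confidence': 0.76}, {'at': [345.8, 16.1], 'confidence': 0.73}]
```

```bash
sleep 0
```

```text
(no output)
```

View pics/wrist1.png

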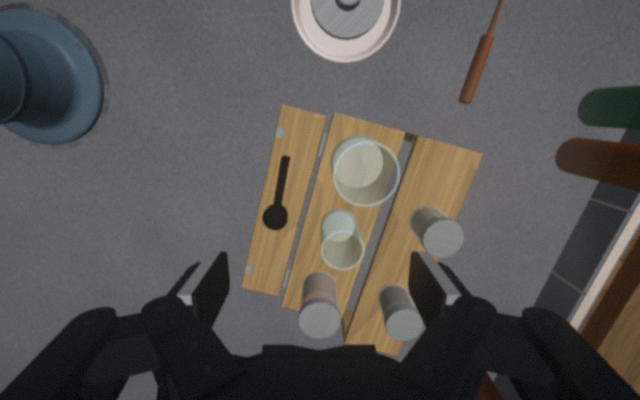

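```bash
cat > ov.py <<'E'
from h import *
import pickle
s=camera_params("scene");t=camera_params("top");w=pickle.load(open("w1.pkl","rb"))
def views(M,L,fn,items):
    out=[]
    for f,p in items:
        p=dict(p)
        im=cv2.imread(f);big=cv2.resize(im,None,fx=4,fy=4,interpolation=cv2.INTER_CUBIC)
        K=np.array(p["K"])*4;K[0,2]+=1.5;K[1,2]+=1.5;K[2,2]=1;p["K"]=K
        circ(big,p,L,.018,.08,(255,0,0));circ(big,p,L,.022,.053,(0,0,255));circ(big,p,L,.082,.008,(0,0,255));circ(big,p,L,.054,.019,(0,255,0))
        circ(big,p,M,.124,.045,(0,0,255));circ(big,p,M,.024,.045,(0,255,0))
        big=cv2.copyMakeBorder(big,190,190,190,190,cv2.BORDER_CONSTANT)
        qs=[proj(p,[[*L[:2],.03]])[0]+190,proj(p,[[*M[:2],.1]])[0]+190]
        out.append(np.vstack([big[int(q[1])-150:int(q[1])+150,int(q[0])-130:int(q[0])+130] for q in qs]))
    cv2.imwrite(fn,np.hstack(out))
E
python3 - <<'E'
from ov import *
print(atz(w,[366.5,172],.124), atz(w,[366.9,177.8],.124))
views([.519,.0,0],[.440,.2235,0],"pics/ov1.png",[("pics/scene0.png",s),("pics/top0.png",t),("pics/wrist1.png",w)])
E
```

```text
[0.5235 0.0055 0.124 ] [ 0.5262 -0.0019  0.124 ]
```

```bash
sleep 0
```

```text
(no output)
```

View pics/ov1.png

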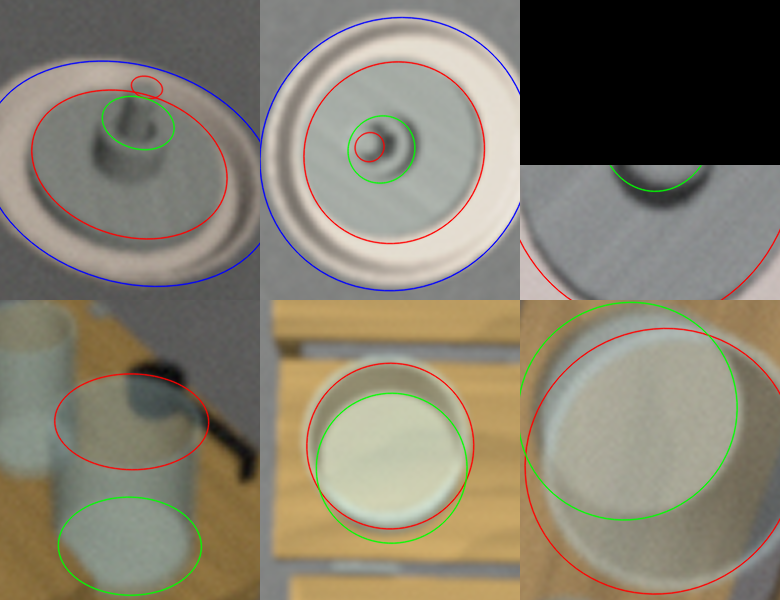

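```bash
cat >> ov.py <<'E'
from scipy.ndimage import gaussian_filter, map_coordinates
def edgefit(f,p,c0,circles,sg=1.2,R=.010):
    g=cv2.cvtColor(cv2.imread(f),cv2.COLOR_BGR2GRAY).astype(float)
    m=np.hypot(gaussian_filter(g,sg,order=(0,1)),gaussian_filter(g,sg,order=(1,0)))
    a=np.linspace(0,2*np.pi,120,endpoint=False);best=None
    gr=np.arange(-R,R+1e-6,.0005);S=np.zeros((len(gr),len(gr)))
    for i,dx in enumerate(gr):
        for j,dy in enumerate(gr):
            for z,r in circles:
                q=proj(p,np.c_[c0[0]+dx+r*np.cos(a),c0[1]+dy+r*np.sin(a),0*a+z])
                S[i,j]+=map_coordinates(m,[q[:,1],q[:,0]],order=1).mean()
    i,j=np.unravel_index(S.argmax(),S.shape)
    return np.array([c0[0]+gr[i],c0[1]+gr[j],S.max(),S.mean()])
E
python3 - <<'E'
from ov import *
for n,f,p in (("s","pics/scene0.png",s),("t","pics/top0.png",t),("w","pics/wrist1.png",w)):
    print(n,"rim",edgefit(f,p,[.521,.001],[(.124,.045)]),edgefit(f,p,[.521,.001],[(.124,.0435),(.030,.041)]))
    if n!="w": print(n,"lid",edgefit(f,p,[.442,.2225],[(.026,.053)]),edgefit(f,p,[.442,.2225],[(.054,.019)]),edgefit(f,p,[.442,.2225],[(.082,.008)]),edgefit(f,p,[.442,.2225],[(.018,.08)]))
E
```

```text
s rim [0.5185 0.002  6.5524 5.3666] [ 0.5205 -0.0015 12.1397  9.6302]
s lid [ 0.452   0.2295 11.0743  5.5703] [0.445  0.2155 7.4556 5.8255] [ 0.436   0.2125 11.8461  8.0494] [ 0.443   0.219  14.8422  8.0236]
t rim [0.524  0.002  9.2607 6.1679] [ 0.524   0.0005 21.0405 13.3371]
t lid [ 0.4425  0.2225 13.6691  7.5123] [0.4415 0.219  9.7566 6.314 ] [ 0.441   0.2165 15.8723  9.8094] [ 0.443   0.221  18.4263  9.0193]
w rim [0.5245 0.002  8.9558 4.5618] [ 0.5245  0.     15.5806  8.6841]
```

Run:
```python
from ov import *
move_ptp([.443,.2,.24],Q(0.25))
print(read_time_s(),read_eef_pos())
im=read_camera("wrist");p=camera_params("wrist")
cv2.imwrite("pics/wrist2.png",im[...,::-1]);pickle.dump(p,open("w2.pkl","wb"))
for n in ("inner_lid","outer_lid"): print(n,tip_of("wrist",n)[:2])
for c in ([(.026,.053)],[(.054,.019)],[(.082,.008)],[(.026,.053),(.054,.019),(.082,.008)]): print(edgefit("pics/wrist2.png",p,[.443,.2215],c))
views([.524,.002],[.443,.2215],"pics/ov2.png",[("pics/top0.png",t),("pics/wrist2.png",p)])
```

```text
4.4167 [0.4441 0.1989 0.2405]
inner_lid [{'at': [325.9, 149.1], 'confidence': 0.95}]
outer_lid [{'at': [326.7, 150.5], 'confidence': 0.66}]
[ 0.4445  0.225  11.4101  3.8987]
[0.445  0.224  3.8902 2.6736]
[0.443  0.2315 6.8842 3.2072]
[ 0.445   0.2245 21.1656  9.7794]
```

```bash
sleep 0
```

```text
(no output)
```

View pics/wrist2.png

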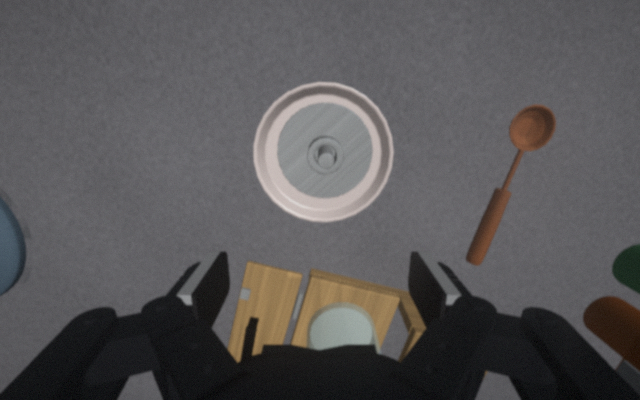

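View pics/ov2.png

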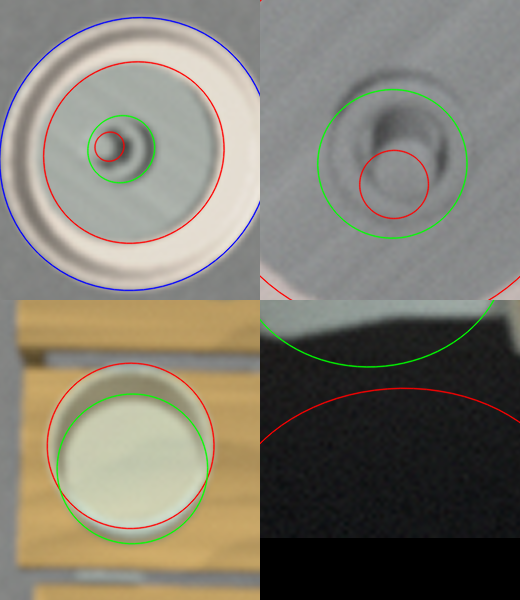

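Run:
```python
from ov import *
q=Q(.25)
movel([.4442,.2235,.13],q,speed=.15)
movel([.4442,.2235,.0755],q,speed=.08)
print(read_time_s(),read_eef_pos(),read_ft_force())
im=read_camera("wrist");p=camera_params("wrist");cv2.imwrite("pics/wrist3.png",im[...,::-1])
move_gripper(.045,30)
print(read_eef_pos(),read_finger_gap(),read_ft_force())
im=read_camera("wrist");cv2.imwrite("pics/wrist4.png",im[...,::-1])
```

```text
6.3 [0.4443 0.2239 0.0756] [ 0.3189  0.5735 -0.7232]
[0.4443 0.2235 0.0756] 0.04529245091623923 [-0.4103  0.213  -0.4991]
```

```bash
sleep 0
```

```text
(no output)
```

View pics/wrist4.png

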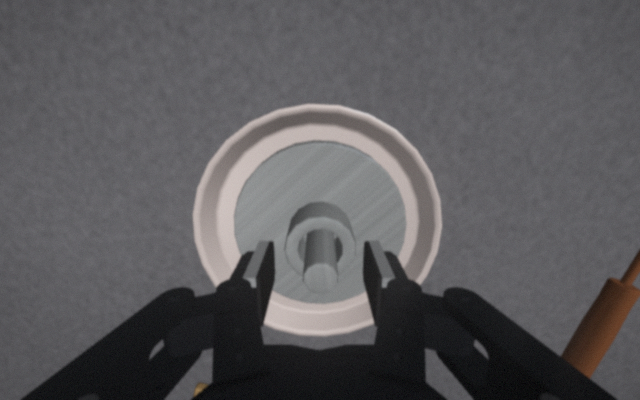

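Run:
```python
from ov import *
print(read_ft_torque())
move_gripper(.0,60)
print(read_time_s(),read_eef_pos(),read_finger_gap(),read_ft_force(),read_ft_torque())
movel([.4442,.2235,.0805],speed=.03)
pause(.2);print(read_ft_force(),read_ft_torque(),read_finger_gap())
im=read_camera("wrist");cv2.imwrite("pics/wrist5.png",im[...,::-1])
im=read_camera("scene");cv2.imwrite("pics/scene5.png",im[...,::-1])
crop(im[...,::-1],(418,250),60,5,"pics/scene5c.png")
```

```text
[-0.0117  0.026  -0.0044]
7.2583 [0.4444 0.2236 0.0755] 0.013843376963519732 [-0.192   0.64   -0.4254] [ 0.0665 -0.1234  0.0169]
[ 0.5996  0.0326 -2.7529] [ 0.0146 -0.0058 -0.033 ] 0.014334630490316656
pics/scene5c.png 358 190
```

```bash
sleep 0
```

```text
(no output)
```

View pics/wrist5.png

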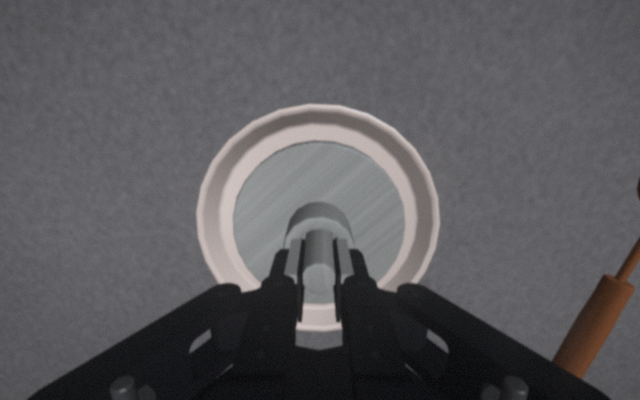

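View pics/scene5c.png

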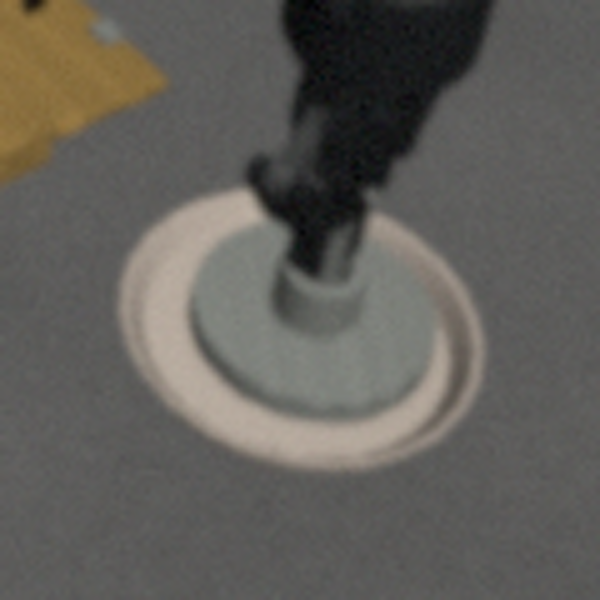

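```bash
python3 - <<'E'
from ov import *
movel([.4442,.2235,.25],speed=.12)
movel([.524,.002,.25],speed=.12)
pause(.3)
print(read_time_s(),read_eef_pos(),read_tcp_rot(),read_finger_gap(),read_ft_force(),read_ft_torque())
e=read_eef_pos()
for c in ("wrist","top","scene"):
    im=read_camera(c);p=camera_params(c);f=f"pics/{c}6.png";cv2.imwrite(f,im[...,::-1]);pickle.dump(p,open(f"{c}6.pkl","wb"))
    zb=e[2]-.0695
    print(c,edgefit(f,p,e[:2],[(zb+.006+.014,.053)]),edgefit(f,p,e[:2],[(zb+.006,.053)]))
    print(c,"rim",edgefit(f,p,[.524,.002],[(.124,.045)]))
print(tip_of("top","outer_lid")[:1],tip_of("wrist","jar_mouth")[:1])
E
python3 - <<'E'
import cv2,numpy as np
a=cv2.imread("pics/top6.png");b=cv2.imread("pics/scene6.png")
f=lambda i,x,y:cv2.resize(i[y-65:y+65,x-65:x+65],(400,400),interpolation=cv2.INTER_CUBIC)
cv2.imwrite("pics/c6.png",np.hstack([f(a,312,218),f(b,336,165)]))
E
```

```text
11.8417 [0.524  0.0022 0.25  ] [ 0.6133  0.7899 -0.      0.    ] 0.014080852590780511 [ 0.5702  0.0769 -2.4008] [-0.0079 -0.0212 -0.0597]
wrist [0.514  0.0117 5.0074 2.7518] [0.531  0.0097 3.7285 2.7109]
wrist rim [0.522  0.006  3.238  2.4379]
top [0.514  0.0057 2.8007 1.8396] [0.5165 0.0072 2.7956 1.7995]
top rim [0.514  0.012  1.8994 1.108 ]
scene [0.5235 0.0032 6.5884 4.8518] [ 0.5225 -0.0033  5.3351  3.9247]
scene rim [0.517  0.0005 5.1409 4.2272]
[] []
```

```bash
sleep 0
```

```text
(no output)
```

View pics/wrist6.png

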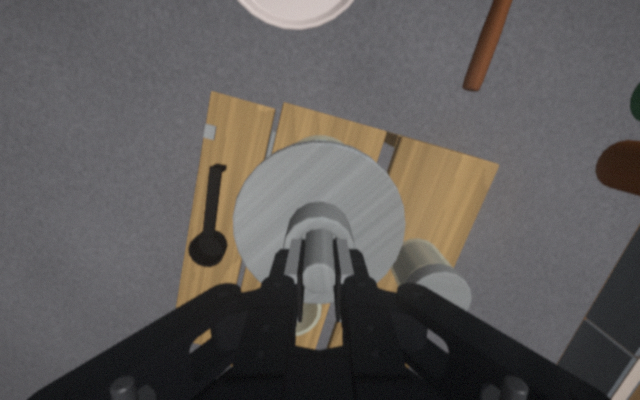

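View pics/c6.png

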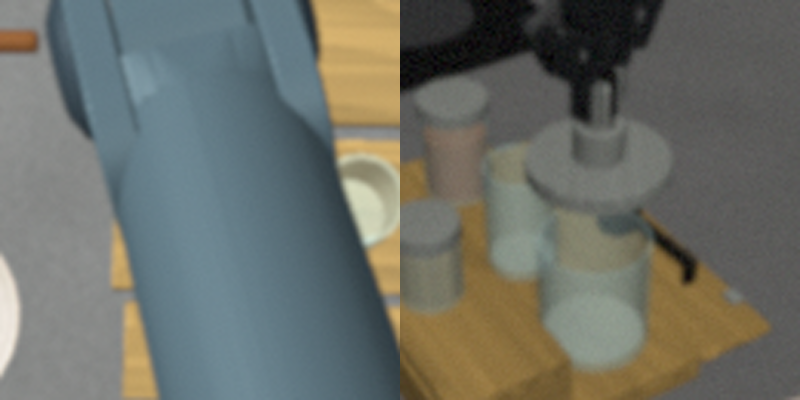

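Run:
```python
from ov import *
w=pickle.load(open("wrist6.pkl","rb"));sc=pickle.load(open("scene6.pkl","rb"))
tx=np.array([-np.sin(.25),np.cos(.25)]);ty=np.array([np.cos(.25),np.sin(.25)])
a=np.linspace(0,2*np.pi,400)
for d in (-.004,-.002,0,.002,.004):
    c=np.array([.524,.0022])+tx*d
    P=lambda z,r:proj(w,np.c_[c[0]+r*np.cos(a),c[1]+r*np.sin(a),0*a+z])
    q=P(.1805+.02,.053);k=P(.1805+.048,.019);st=proj(w,[[*c,.2565]])[0]
    print(d,q.min(0),q.max(0),"collar top row",k.min(0),"stem",st)
for M in ([.524,.002],[.522,.002],[.524,.0]):
  q=proj(sc,np.c_[M[0]+.045*np.cos(a),M[1]+.045*np.sin(a),0*a+.124]);b=proj(sc,np.c_[M[0]+.045*np.cos(a),M[1]+.045*np.sin(a),0*a+.024])
  print(M,"scene rim",q.min(0),q.max(0),b.min(0),b.max(0))
c=[.524,.0022];q=proj(sc,np.c_[c[0]+.053*np.cos(a),c[1]+.053*np.sin(a),0*a+.2]);print("lid",q.min(0),q.max(0))
im=cv2.imread("pics/scene6.png");cv2.imwrite("pics/c6b.png",cv2.resize(im[120:230,280:390],(770,770),interpolation=cv2.INTER_CUBIC)[:600])
im=cv2.imread("pics/wrist6.png");cv2.imwrite("pics/c6w.png",cv2.resize(im[130:280,220:420],(800,600),interpolation=cv2.INTER_CUBIC))
```

```text
-0.004 [232.5701 151.9547] [405.7349 311.9785] collar top row [283.1275 226.5995] stem [319.3527 290.7447]
-0.002 [232.3049 148.393 ] [406.0026 309.4031] collar top row [283.0003 222.9216] stem [319.3552 286.7541]
0 [232.038  144.8077] [406.2719 306.8131] collar top row [282.8722 219.2165] stem [319.3579 282.7292]
0.002 [231.7696 141.1983] [406.5428 304.2084] collar top row [282.7432 215.4838] stem [319.3605 278.6695]
0.004 [231.4994 137.5646] [406.8155 301.5888] collar top row [282.6132 211.7232] stem [319.3631 274.5746]
[0.524, 0.002] scene rim [314.8083 165.8101] [353.4281 189.9463] [315.8033 196.6526] [351.686  221.3491]
[0.522, 0.002] scene rim [315.54   165.5398] [354.1264 189.631 ] [316.4825 196.3755] [352.3364 221.0293]
[0.524, 0.0] scene rim [314.3637 165.3951] [352.9248 189.4602] [315.3888 196.2249] [351.2209 220.8538]
lid [310.3497 137.3102] [358.6593 164.8612]
```

```bash
sleep 0
```

```text
(no output)
```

View pics/c6b.png

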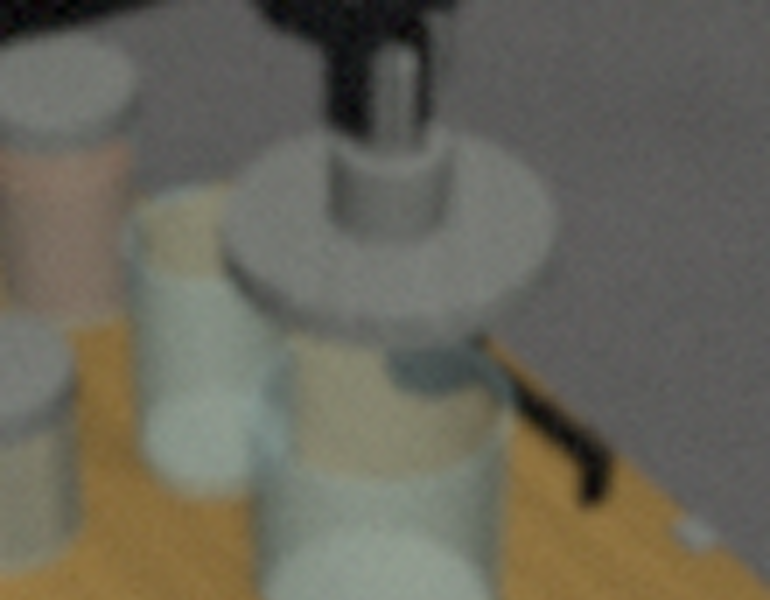

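View pics/c6w.png

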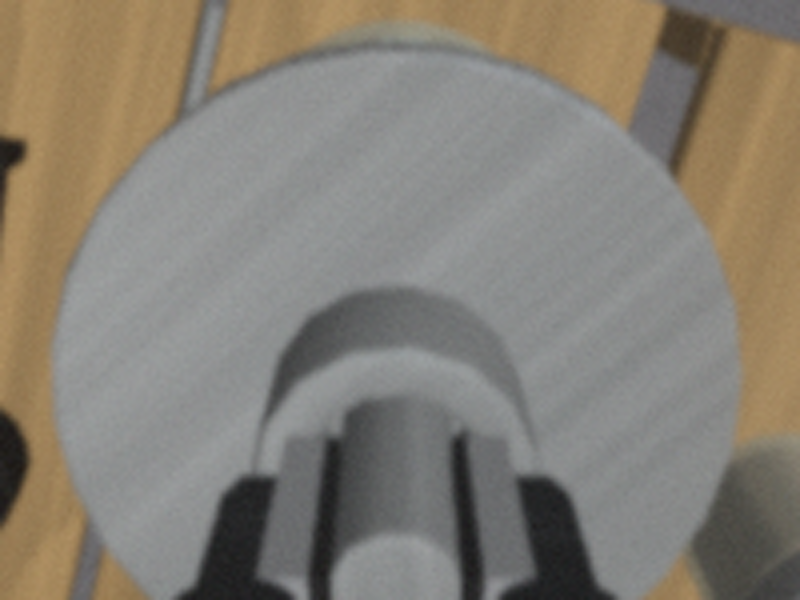

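Run:
```python
from ov import *
movel([.524,.001,.203],speed=.1); 
print(read_time_s(),read_ft_force(),read_ft_torque())
z=.203
f0=np.array(read_ft_force())
while z>.176:
    z-=.002 if z>.186 else .001
    movel([.524,.001,z],speed=.03)
    f=np.array(read_ft_force());print(round(z,4),round(read_eef_pos()[2],4),f)
    if f[2]-f0[2]>1.5 or np.hypot(*(f-f0)[:2])>3: break
print(read_time_s(),read_ft_torque())
for c in ("wrist","scene"):
    im=read_camera(c);cv2.imwrite(f"pics/{c}7.png",im[...,::-1])
cv2.imwrite("pics/c7.png",cv2.resize(im[120:230,280:390,::-1],(770,770),interpolation=cv2.INTER_CUBIC)[:600])
```

```text
12.7083 [-0.6402  0.272  -2.6477] [ 0.0245 -0.0262 -0.0369]
0.201 0.2016 [ 0.7429  0.696  -2.5591]
0.199 0.199 [ 0.6242  0.0834 -2.4794]
0.197 0.1968 [ 0.0388  0.131  -2.0777]
0.195 0.1948 [-0.4182 -0.1756 -2.9827]
0.193 0.1928 [ 1.0624  0.6319 -3.7894]
0.191 0.1908 [-1.0173 -0.0891 -2.8385]
0.189 0.1888 [ 0.3297 -0.0647 -2.5094]
0.187 0.1868 [-0.1643 -0.0291 -1.986 ]
0.185 0.1848 [-0.2024 -0.0635 -2.9724]
0.184 0.1839 [-0.0588 -0.1434 -2.2969]
0.183 0.1829 [ 0.052   0.3818 -2.2449]
0.182 0.1819 [-0.3644  0.1374 -2.3304]
0.181 0.1815 [-0.3596  0.2101  0.9561]
15.9583 [-0.0295  0.2888 -0.0498]
```

```bash
sleep 0
```

```text
(no output)
```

View pics/c7.png

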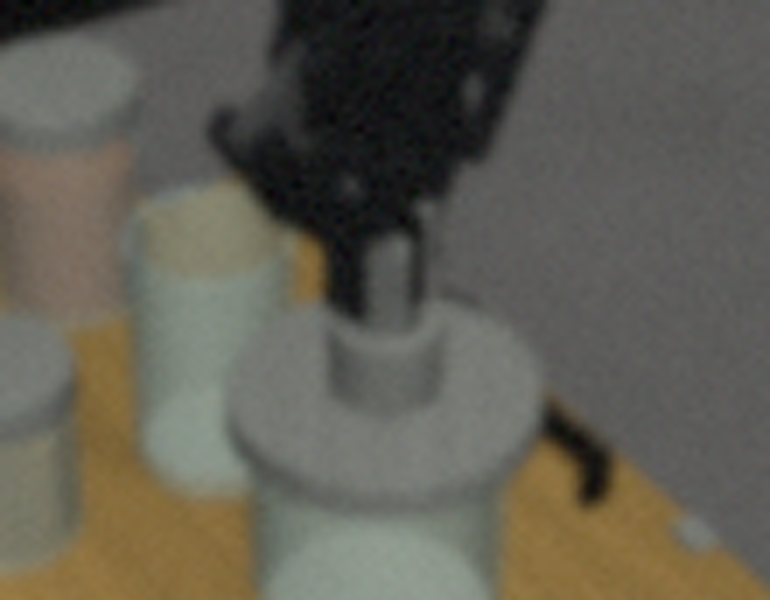

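View pics/wrist7.png

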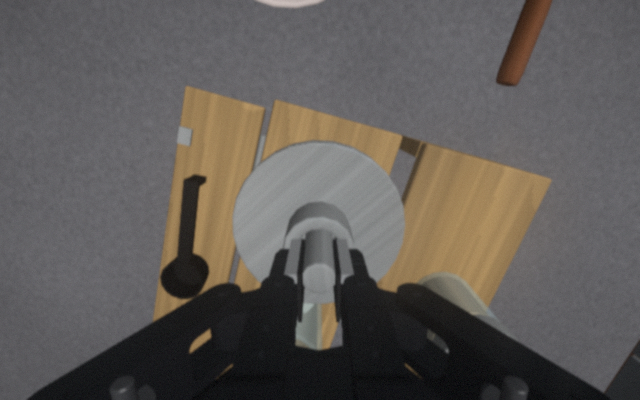

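Run:
```python
from ov import *
pause(.2);print(read_ft_force(),read_ft_torque(),read_eef_pos())
movel([.524,.001,.1804],speed=.02);pause(.2);print(read_ft_force(),read_ft_torque(),read_eef_pos())
move_gripper(.03,30);print(read_ft_force(),read_eef_pos(),read_finger_gap())
for c in ("wrist","scene"):
    im=read_camera(c);cv2.imwrite(f"pics/{c}8.png",im[...,::-1])
cv2.imwrite("pics/c8.png",cv2.resize(im[120:230,280:390,::-1],(770,770),interpolation=cv2.INTER_CUBIC)[:600])
print(read_time_s())
```

```text
[-1.0269 -0.4466  3.1576] [-0.0791  0.4565 -0.0029] [0.5243 0.0011 0.1815]
[-3.0662 -0.1475  7.4053] [-0.1144  0.6859 -0.0123] [0.5244 0.0011 0.1814]
[ 0.2372 -0.2218  0.4318] [0.524  0.001  0.1801] 0.03040612058912681
17.1083
```

```bash
sleep 0
```

```text
(no output)
```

View pics/c8.png

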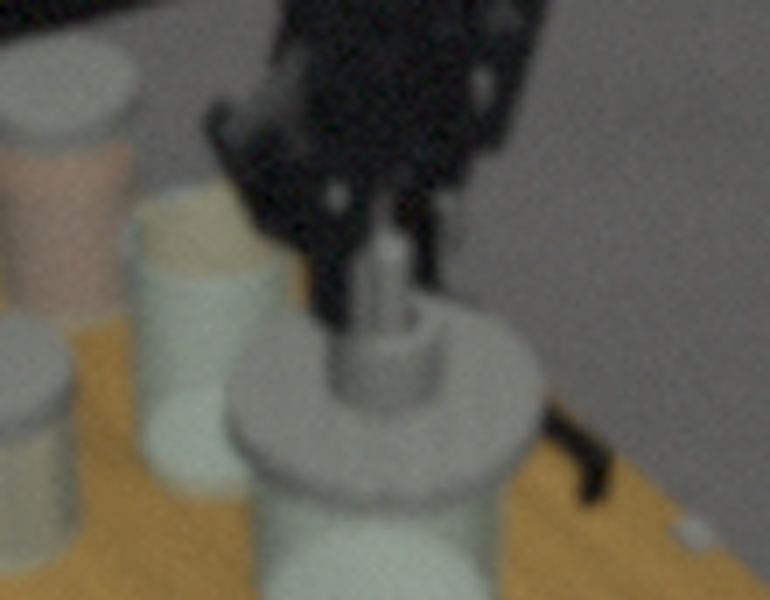

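View pics/wrist8.png

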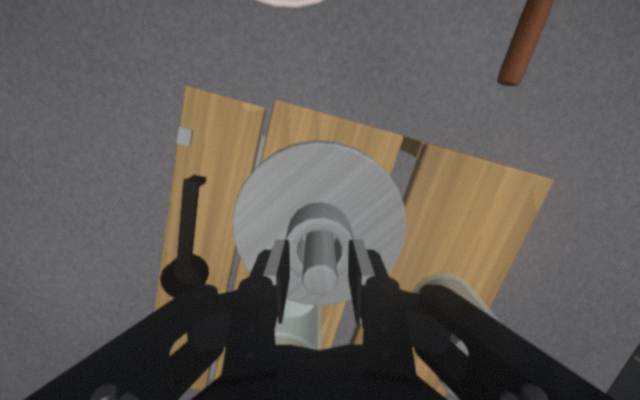

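Run:
```python
from ov import *
move_gripper(.078,30)
movel([.5240,.0016,.1542],Q(.25),speed=.06);pause(.2)
print(read_time_s(),read_eef_pos(),read_ft_force(),read_ft_torque())
move_gripper(.046,30)
print(read_ft_force(),read_finger_gap())
im=read_camera("wrist");cv2.imwrite("pics/wrist9.png",im[...,::-1])
print(read_time_s())
```

```text
18.4167 [0.5244 0.0017 0.1546] [-0.388   0.7666  0.2018] [-0.054  -0.0227 -0.0287]
[ 0.6649 -0.1774 -0.3991] 0.04598104113625788
18.8833
```

```bash
sleep 0
```

```text
(no output)
```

View pics/wrist9.png

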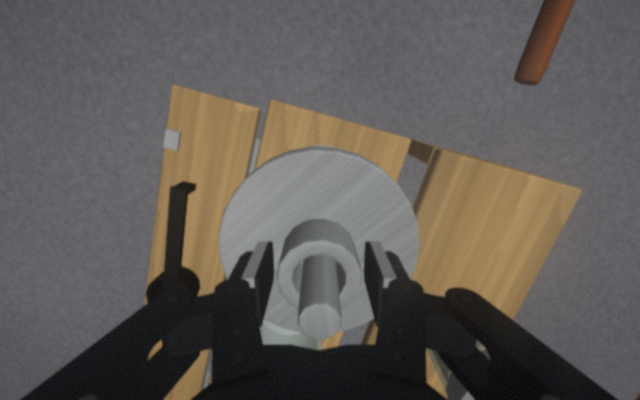

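Run:
```python
from ov import *
move_gripper(.0,50);pause(.2)
print(read_time_s(),read_finger_gap(),read_ft_force(),read_ft_torque(),read_eef_pos())
e=read_eef_pos()
movel([.5240,.0016,.1582],speed=.02);pause(.3)
print(read_time_s(),read_finger_gap(),read_ft_force(),read_ft_torque(),read_eef_pos())
for c in ("wrist","scene"):
    im=read_camera(c);cv2.imwrite(f"pics/{c}10.png",im[...,::-1])
cv2.imwrite("pics/c10.png",cv2.resize(im[120:230,280:390,::-1],(770,770),interpolation=cv2.INTER_CUBIC)[:600])
```

```text
19.325 0.035542325577130295 [0.8856 0.6574 2.2673] [ 0.0129 -0.0705 -0.0239] [0.5244 0.0017 0.1545]
19.975 0.03552576450074281 [-0.0205 -0.6714 -1.3809] [ 0.0544  0.0351 -0.0438] [0.5239 0.0016 0.1581]
```

```bash
sleep 0
```

```text
(no output)
```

View pics/c10.png

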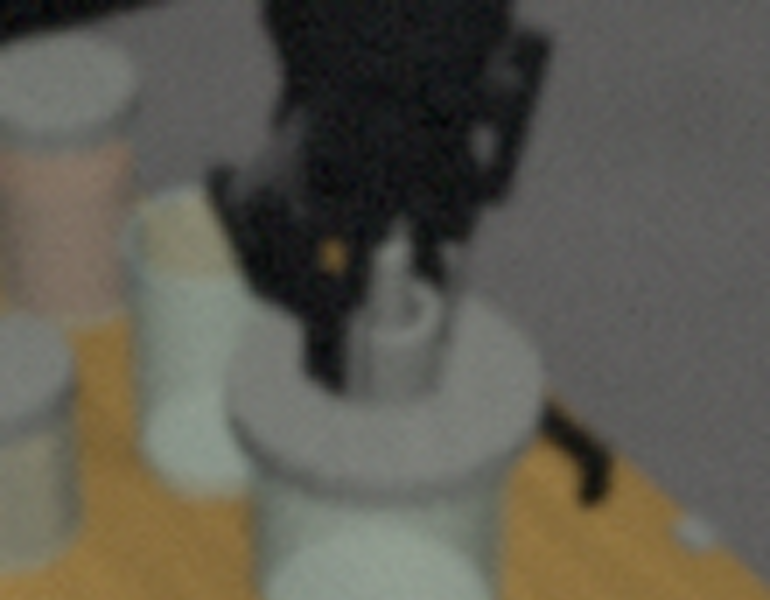

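View pics/wrist10.png

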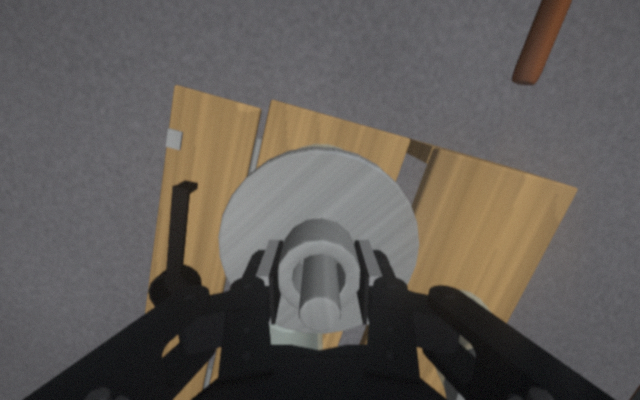

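Run:
```python
from ov import *
for z in (.175,.195,.225,.262):
    movel([.5240,.0016,z],speed=.06)
    print(read_time_s(),read_finger_gap(),read_ft_force(),read_ft_torque(),read_eef_pos())
pause(.3)
print(read_ft_force(),read_tcp_rot())
for c in ("wrist","scene"):
    im=read_camera(c);cv2.imwrite(f"pics/{c}11.png",im[...,::-1])
cv2.imwrite("pics/c11.png",cv2.resize(im[110:230,270:400,::-1],(650,600),interpolation=cv2.INTER_CUBIC))
```

```text
20.5083 0.03538555137842823 [-0.2911  0.2764 -1.3221] [ 0.0525  0.0031 -0.0116] [0.5246 0.0016 0.1758]
20.9917 0.0354873404598587 [ 0.2849  1.0994 -0.7903] [ 0.0105  0.0447 -0.0057] [0.5243 0.0016 0.1955]
21.6417 0.03559228076512088 [ 0.617   0.2835 -0.5273] [-0.0042  0.0028  0.0358] [0.524  0.0015 0.2252]
22.4083 0.03532978515704923 [-0.0378  0.1295 -1.799 ] [-0.043   0.0025  0.0191] [0.5238 0.0015 0.2619]
[ 0.6923 -0.4278 -0.8831] [ 0.6134  0.7898 -0.0002 -0.0004]
```

```bash
sleep 0
```

```text
(no output)
```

View pics/c11.png

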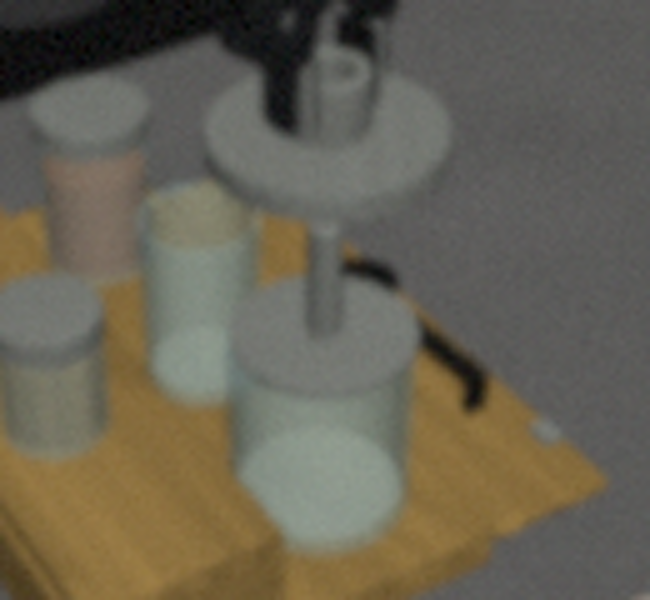

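View pics/wrist11.png

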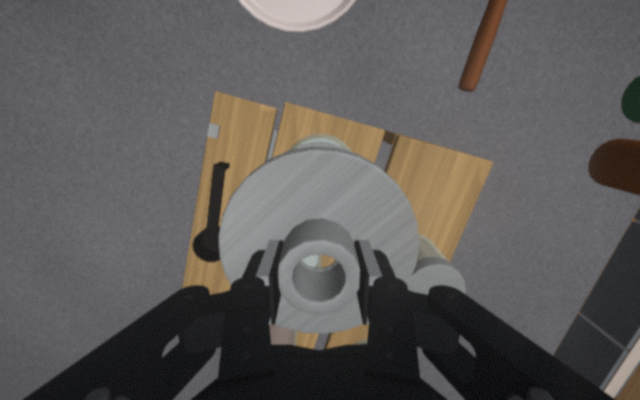

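View pics/scene11.png

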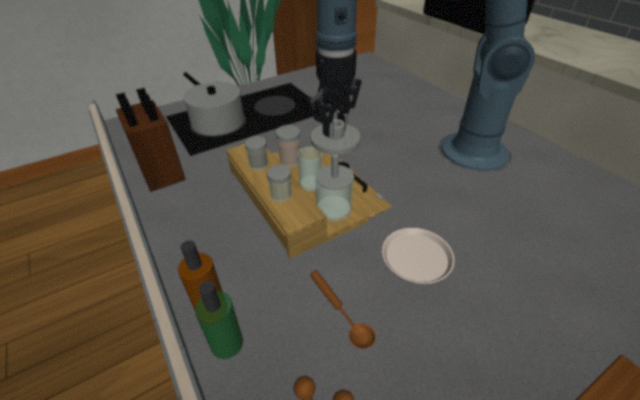

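Run:
```python
from bench import *
pause(.3);print(max(abs(v) for v in read_joint_vel()),read_finger_gap(),read_eef_pos(),read_time_s());sign_off()
```

```text
0.0019144625479214584 0.0354564026213279 [0.52402052 0.00160052 0.26199941] 23.1083
the job is handed in; nothing more can be done
```

I lifted the nested lids together by the stem and lowered them onto the wide jar. Then I let go of the stem, took only the cap by its collar and raised it about 107 mm. I handed the job in at 23.1 s of the 54 s allowed, with the arm still and the cap held.

**Seating:** The lids touched down at a tool height of 0.1815 m, the height I had worked out for the flange resting on the rim. I pressed down with about 7–10 N, and nothing visibly moved when the stem was released.

**Lifting the cap:** The wrist force was noisy but agreed with about 1.4 N, the cap's weight alone, so the inner lid was not lifted. By my numbers the cap's lower edge is about 37 mm above the stem tip.

**Last pictures:**
- The inner lid sits flat on the jar with its stem upright.
- The cap is level above the jar.
- The dish, scoop, spoon and other jars in view look to be in their places.

**Disagreements:** The cameras differed by about 4 mm on the jar and up to about 10 mm on single edges of the lids, with the scene camera farthest off. I went by the top and wrist cameras. The gripper read 14 mm on the 16 mm stem and 35.5 mm on the 38 mm collar. I took this as give in the pads. The top camera's view of the jar was blocked by the arm, so it could not be used for checks once the arm was over the jar.

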